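Hang a cleaned test coupon to dry with an S-hook

TASK

Take the S-hook by its blue grip out of its fork, gently feel its lower end through the hole in the yellow hanger strip on top of the copper coupon, lift the coupon with it out of the rack and hang the hook over the arm of the drying stand, so that the coupon hangs free and still. The coupon is cleaned: never touch it with the gripper, only with the hook, and never press hard with the hook on the coupon or on the stand. Leave the steel coupon and the other things on the bench alone.

Things in the scene. Friction and masses are not known exactly. Their poses are not given: they have to be found in the camera images.
- hook: S-hook of 4 mm steel wire with a blue grip on top, 28 wide (x), 107 mm high, 40 g. Origin: wire centre at the bottom of the lower bend; z up, x the way the lower end points; the S lies in the xz plane. Shank crosses from x -11, z 9 to x +11, z 43 mm. Starts upright in the fork, flange (30 x 21 x 4 mm, z 64 to 68) resting on the prongs: lift straight up 80 mm or more to clear it
- hook_tip (a point): tip of the hook's lower end, wire centre (hook frame x +17, z +7 mm; rounded end 2 mm beyond). From the hook's origin the wire runs to +x and rises gently to this tip
- hook_top (a point): underside of the hook's upper bend, which bears on the arm (hook frame x 0, z +57 mm); the bend ends in a tip at x -11, z 44 mm; clear width inside 18 mm (x -9 to +9)
- hook_grip (a point): grip point of the hook's blue grip (hook frame x 0, z +90 mm); the grip is 24 (x) x 12 (y) mm, z 68 to 105 mm: pinch it firmly across y. Pushes of a few N at the lower end slowly turn the hook in the fingers (some 0.6 mm at the tip per push)
- fork: fixed aluminium fork that keeps the hook; origin at the underside on the bench, under the hook; two prongs along x, tops 90 mm above the bench, slot 9 mm wide, column behind at +x
- copper_coupon: copper test coupon, plate 4 (x) x 48 (y) x 70 (z) mm, about 90 g in all; origin at the middle of its lower edge, z up, x through its thickness, away from the robot at the start. It stands 30 mm deep in a pocket of the rack, with 0.75 mm play before and behind (so it can lean some 4 mm at the hole) and 2 mm at each side. A yellow hanger strip sits on its upper edge
- copper_edge (a point): middle of the copper coupon's upper edge (coupon z 70 mm). Yellow hanger strip on it: 62 wide (y), 24 high, 3 mm thick (coupon z 70 to 94). Its clip stands anywhere up to 14 mm to either side along y; this shift is NOT measured: find it by feel or sight. Oblong through hole in the strip's middle: 7 wide (y), 10 high, coupon z 79 to 89 mm. Above 15 N along y the clip slides
- steel_coupon: steel-grey coupon, the same in shape with the same yellow strip, in the rack's other pocket; to be left there
- rack: fixed white block 44 (x) x 172 (y) x 36 (z) mm with two pockets side by side along y (middles at y +46 and -46 mm), pocket floor 6 mm above the bench; either coupon may be in either pocket; origin at the middle of its underside; coupons' and rack's axes agree
- stand: fixed drying stand: dark base 110 x 80 x 12 mm, steel post of 16 mm at its origin (underside, on the bench), rising 197 mm; from the post one level round steel arm, 8 mm thick, its axis 175 mm above the bench, runs to the stand's -y for 134 mm with a free end; the last 6 mm is a black end collar 11 mm thick
- stand_arm (a point): point on the arm's axis 75 mm from the post, where the hook should hang; its y axis runs along the arm to the post
- dropper: brown dropper bottle 29 x 29 x 90 mm, origin under its middle; bystander
- dish: petri dish 63 x 63 x 15 mm; bystander
- mounted_specimen: green disc-shaped mounted specimen 30 x 30 x 15 mm; bystander
- ref_block: steel disc 58 x 58 x 12 mm; bystander
There are look-alikes about, which are no part of the job. Leave any green look-alike of the copper_coupon alone.

How it is judged:
On the way, in this order (a step that is already met when the one before it is completed fails the run):
1. the S-hook, held by the gripper, is lifted clear of the fork (height (world z) of hook above 0.09 m and contact force between the fingers and hook above 1 N), for 0.1 s.
2. the held hook's lower end is through the hole in the copper coupon's hanger strip, the coupon still standing in the rack (x of hook_tip in the frame of copper_coupon between 0.005 and 0.03 m and y of hook_tip in the frame of copper_coupon between -0.02 and 0.02 m and z of hook_tip in the frame of copper_coupon between 0.074 and 0.102 m and height (world z) of copper_coupon below 0.02 m and contact force between the fingers and hook above 1 N), for 0.1 s.
3. the coupon hangs on the hook, lifted out of the rack (x of hook_tip in the frame of copper_coupon between 0.005 and 0.03 m and y of hook_tip in the frame of copper_coupon between -0.02 and 0.02 m and z of hook_tip in the frame of copper_coupon between 0.074 and 0.102 m and height (world z) of copper_coupon above 0.045 m and contact force between copper_coupon and hook above 0.2 N and contact force between the fingers and hook above 1 N), for 0.2 s.
At the end, for the whole second after the job is handed in: the released hook hangs on the stand arm within 50 mm of stand_arm (seen from above); the copper coupon hangs on it, hook tip 3 mm or more through its strip, 15 mm or more off the bench, not leaning on the stand; both nearly still (hook under 50, coupon under 80 mm/s), hook released (horizontal distance between hook and stand_arm below 0.05 m and contact force between hook and stand above 0.5 N and contact force between copper_coupon and hook above 0.3 N and height (world z) of copper_coupon above 0.015 m and contact force between copper_coupon and stand below 0.1 N and height (world z) of hook above 0.1 m and x of hook_tip in the frame of copper_coupon above 0.003 m and linear speed of hook below 0.05 m/s and linear speed of copper_coupon below 0.08 m/s and contact force between the fingers and hook below 0.1 N); the robot touches nothing.
It fails at once if the hook presses on the copper coupon with more than 10 N while the coupon stands in the rack (contact force between hook and copper_coupon above 10 N and height (world z) of copper_coupon below 0.03 m).
It fails at once if the hook presses on the stand with more than 20 N (contact force between hook and stand above 20 N).
It fails at once if the gripper or arm touches the copper coupon (contact force between any of the fingers, the arm and copper_coupon above 0.3 N).
It fails at once if the steel coupon is shifted by more than 12 mm (distance of steel_coupon from where it was at the start of the episode above 0.012 m).
It fails at once if a bystander is shifted by more than 30 mm (distance of any of dropper, dish, mounted_specimen, ref_block from where it was at the start of the episode above 0.03 m).
It also fails if it takes over 72 s, if anything falls off the work surface, if the arm or the gripper's body presses on something with over 40 N, if the wrist force passes 120 N, or if a joint passes its speed limit or range.

ROBOT

A 7-joint arm with a two-finger parallel gripper is mounted at the origin on a cart in front of the work surface, level with it; the furniture and walls round the work are solid. World frame = base frame: x ahead of the robot, y to its left, z up, the work surface at z = 0. Lengths are in m, angles in rad, forces in N, time in s.
With the tool pointing down it reaches from about 0.425 to 0.875 m from the base axis. Payload 4.7 kg.
Tool frame: the origin (TCP) lies at the very end of the fingers, on their centre line; the grasp point (between the pads) lies ctrl.pinch_z behind it (ctrl.pinch_z is the distance from the TCP to the grasp point, in m); x points along the fingers, y is the direction in which the jaws open and shut, and the axes are right-handed (so a half turn about x gives the same grasp; the last joint's range is limited). The gripper opens to 87 mm and grips with 3 to 60 N. Pads are 19 mm wide; open, the fingers measure 117 mm over their backs; the gripper's body (75 mm by 190 mm) begins 51 mm behind the grasp point.
Start: joints at [1.35, 0.321, -0.07, 1.45, 0.023, 1.371, -0.057], TCP at [0.151, -0.632, 0.193] pointing down, gripper open.
Joint ranges: [-2.86, 2.86], [-0.3, 2.09], [-1.38, 1.24], [0.06, 2.45], [-1.56, 4.7], [0.09, 2.05], [-2.69, 2.69]. Speed limits (rad/s): [2.57, 2.57, 3.14, 3.14, 3.14, 3.14, 3.14].

INTERFACE

Orientations are given as a rotation vector (axis times angle).
In Python, from bench import get_state, get_image, camera_info, order, ctrl gives the robot as it stands.
- The arm moves only by the tool jog_arm, never from a script. Its arguments are lists of equal length, an entry for each row: "claw": the finger opening in mm, from 0 to 87; "xyz": the shift along the tool's x, y, z in mm, a list of three; "roll": the turn about the tool's x in degrees. In form: {"claw": [claw, ...], "xyz": [[tx, ty, tz], ...], "roll": [roll, ...]}. A call has 1 to 5 rows; each row is the pose to reach, as a shift and turn from the pose measured when the call began, along the tool's axes at that moment; what a row does not reach only later rows make up. A row lasts 1/10 s, in which the tool goes at most 50 mm and 8.59 degrees, less where a joint would pass 70% of its speed; a pose out of reach is approached as far as the arm can. A call with a gripper value outside its range is refused whole. The fingers move at their own pace and stop on an object; "force" is the grip in N (left out, the last holds). Time passes only in rows, so rows that repeat a pose let the fingers close. It gives the time, the measured TCP pose, the force and the opening at its end, in the units of the state.
- get_state(): the state, without advancing time (a new reading comes with each control period).
- get_image(name): name is "scene" or "top"; returns (picture, depth): 384x512x3 uint8, red, green, blue; 384x512 float32, m along the optical axis (not along the pixel's ray), 0 where there is no reading.
- camera_info(name): a dict with "intrinsics" (3x3 intrinsics, pixels), "rvec" (rotation vector, rad) and "tvec" (3), from world to camera coordinates, as OpenCV has them. Camera axes: x right, y down, z forward; pixel columns grow to the right and rows downward; lengths in m; the calibration is good to about 2 mm. A picture is of the moment at which its call begins. camera_info takes no time and is no camera call.
- order.close_job(): hands the job in, once; it reports no verdict.
The state is a dict: "time": time; "joint_positions": joint angles; "qd": joint speeds; "joint_torque": joint torques, N m; "position": TCP position; "tool_rot": TCP orientation; "ft_force": force on the tool from outside, world axes, zero at the start; "torque": the same for the moment, N m; "grip_width": opening from 0.0 (shut) to 1.0 (fully open).
Only numpy, scipy, OpenCV 4.12 (cv2) and the standard library are available. Lean on these libraries where they do the work, as an engineer would, in place of code of your own. Each camera call takes 0.05 s, during which the arm holds its last target. There are 200 camera calls.

## Working session

There is one attempt and no reset: what is moved stays moved. The work goes in short steps, Python scripts to look and compute and a tool call to move; the robot and the scene stay as the last step left them, time stands still between calls to the robot, and variables do not carry over. Pictures are saved under pics/ and viewed, about 8 in all and at most 12, crops included, and the job is handed in when it is done.

Besides the shell and the picture viewer there is one more tool, called after ">>>" as name(argument=value, ...) on one line, values as JSON. jog_arm: Moves the arm, as the interface text tells. Its arguments: {"type":"object","properties":{"claw":{"type":"array"},"xyz":{"type":"array"},"roll":{"type":"array"},"force":{"type":"number"}},"required":["claw","xyz","roll"]}

```bash
mkdir -p pics; ls; cat > h.py <<'E'
import numpy as np, cv2
from bench import get_state, get_image, camera_info, order, ctrl
def cam(n):
    c=camera_info(n); return np.array(c["intrinsics"]),cv2.Rodrigues(np.array(c["rvec"],float))[0],np.array(c["tvec"],float).ravel()
def pts(n,d):  # world point per pixel from depth
    K,R,t=cam(n); v,u=np.indices(d.shape); P=np.stack([(u-K[0,2])/K[0,0]*d,(v-K[1,2])/K[1,1]*d,d],-1)
    return (P-t)@R
def proj(n,p):
    K,R,t=cam(n); q=(np.atleast_2d(p)@R.T+t)@K.T; return q[:,:2]/q[:,2:]
def ray(n,u,v,z):
    K,R,t=cam(n); o=-R.T@t; d=R.T@np.linalg.inv(K)@np.array([u,v,1.]); return o+d*(z-o[2])/d[2]
def save(im,f,s=1): cv2.imwrite("pics/"+f,cv2.resize(im[:,:,::-1],None,fx=s,fy=s,interpolation=cv2.INTER_CUBIC))
E
python3 - <<'E'
from h import *
a,d=get_image("scene");b,e=get_image("top")
np.savez("i0.npz",a=a,d=d,b=b,e=e)
save(a,"s0.png",1.5);save(b,"t0.png",1.5)
print(get_state(),ctrl.pinch_z,[x for x in dir(ctrl) if x[0]!='_'])
for n in("scene","top"):
    K,R,t=cam(n);print(n,K[0,0],-R.T@t,R[2])
E
```

```text
pics
{'time': 0.1, 'joint_positions': array([ 1.35009882,  0.32175056, -0.07006481,  1.45155689,  0.02261914,
        1.37080801, -0.05689965]), 'qd': array([ 0.00083837, -0.00352585,  0.00153206, -0.00167961,  0.00128628,
        0.00114148, -0.00152995]), 'joint_torque': array([-1.16216102e-03, -4.92574275e+01, -4.05944958e-01, -3.13400710e+01,
       -6.41134917e-02,  3.94191826e-02,  3.79368362e-05]), 'position': array([ 0.15102194, -0.6316453 ,  0.19216774]), 'tool_rot': array([ 2.09729933,  0.24921416, -2.09797758]), 'ft_force': array([ 0.07483312, -0.22996031,  0.7170996 ]), 'torque': array([ 0.04031381,  0.0411998 , -0.0023196 ]), 'grip_width': 0.9994873010691298} 0.0187 ['MotionError', 'pinch_z']
scene 413.1516133614268 [ 0.03165931 -1.05076779  0.65307374] [ 0.41051788  0.81836923 -0.40217766]
top 375.3200952517984 [ 0.3512456  -0.01651026  1.31669886] [ 0.17418342  0.00827078 -0.98467849]
```

View pics/s0.png

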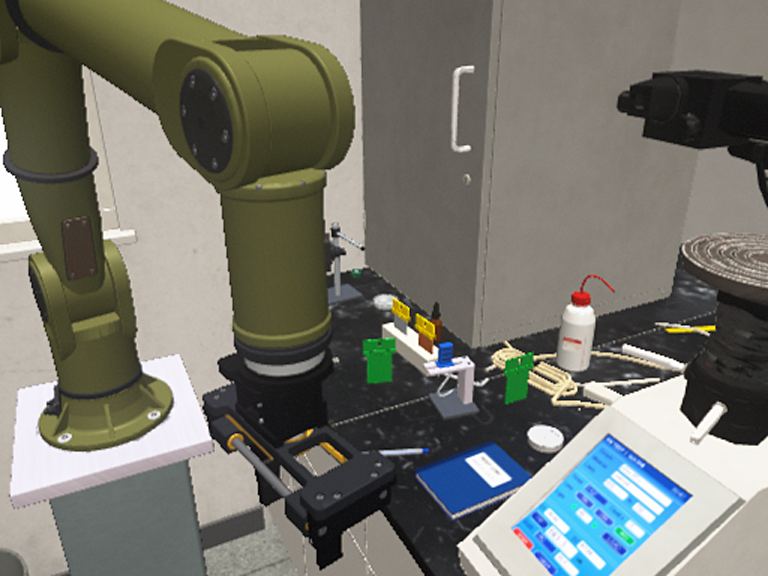

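View pics/t0.png

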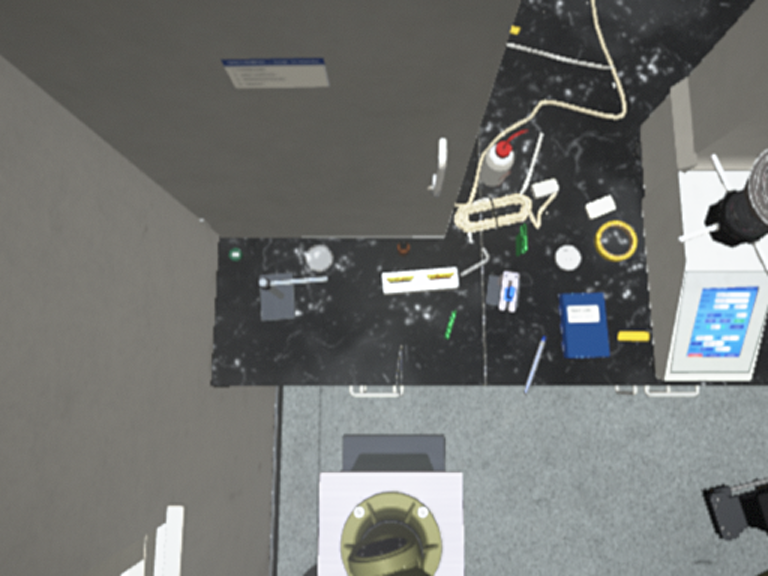

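The scene view shows these candidates:
- Two yellow strips in the rack, at (400,310) and (426,328).
- Green look-alikes at (378,360) and (517,378).
- The blue grip in the fork at (445,355). Not to be confused with it: the blue notebook (480,480) and the pen.
- The stand, at (337,265) in the scene and (290,283) in the top view.

Next is one close crop.

```bash
python3 - <<'E'
from h import *
z=np.load("i0.npz");a,d,b,e=[z[k] for k in"adbe"]
save(np.hstack([a[140:280,215:355],b[150:255,140:350][:, :][0:105].repeat(1,0).__getitem__(slice(None)) if 0 else cv2.copyMakeBorder(b[155:225,230:355],0,70,0,0,cv2.BORDER_CONSTANT)]),"c0.png",3)
S=pts("scene",d);T=pts("top",e)
H=lambda im:cv2.cvtColor(im,cv2.COLOR_RGB2HSV)
for n,im,P in(("scene",a,S),("top",b,T)):
  h=H(im)
  for c,lo,hi in(("yellow",(20,150,120),(32,255,255)),("blue",(105,150,80),(125,255,255)),("green",(50,150,50),(75,255,255))):
    m=cv2.inRange(h,lo,hi);k,l,st,ce=cv2.connectedComponentsWithStats(m)
    for i in range(1,k):
      if st[i,4]>8: q=P[l==i]; print(n,c,st[i],ce[i].round(1),np.median(q,0).round(4),q.min(0).round(3),q.max(0).round(3))
E
```

```text
scene yellow [261 199  13  16 118] [266.9 206.4] [ 0.5773 -0.0234  0.0851] [ 0.571 -0.053 -0.   ] [0.663 0.138 0.104]
scene yellow [277 209  14  18 144] [283.2 217.6] [ 0.5837 -0.1138  0.0849] [ 0.032 -1.051  0.002] [0.678 0.09  0.653]
scene yellow [464 217  13   4  38] [471.5 218.4] [ 1.2297 -0.2679  0.0027] [ 1.211 -0.284 -0.002] [ 1.251 -0.253  0.004]
scene yellow [443 219  19   3  48] [451.9 219.9] [ 1.1606 -0.2459  0.002 ] [ 1.137 -0.262  0.   ] [ 1.191 -0.227  0.005]
scene yellow [200 286   9   7  17] [204.2 288.8] [ 0.1619 -0.6374  0.3283] [ 0.154 -0.65   0.324] [ 0.17  -0.628  0.336]
scene yellow [152 289  10   9  20] [155.6 292. ] [ 0.1096 -0.5912  0.3109] [ 0.104 -0.593  0.304] [ 0.117 -0.589  0.314]
scene yellow [214 295  16  13  62] [222.  300.8] [ 0.1762 -0.6612  0.3219] [ 0.172 -0.674  0.318] [ 0.181 -0.645  0.325]
scene blue [290 228  13  17 154] [296.5 236.2] [ 0.5367 -0.2642  0.1125] [ 0.524 -0.272  0.003] [ 0.651 -0.057  0.134]
scene blue [401 290  60  46 402] [432.7 313.7] [ 0.5365 -0.6946  0.1861] [ 0.529 -0.741  0.182] [ 0.543 -0.625  0.191]
scene blue [ 277  294
[... 2410 characters left out ...]
op blue [337 191   5   9  35] [339.  195.3] [ 0.538  -0.2558  0.1215] [ 0.53  -0.263  0.093] [ 0.552 -0.253  0.133]
top blue [467 192  38  10  98] [483.2 194.4] [ 0.5344 -0.6738  0.1801] [ 0.513 -0.746  0.164] [ 0.538 -0.639  0.188]
top blue [373 195  33  44 926] [389.4 219.1] [ 0.4612 -0.4476  0.0141] [ 0.351 -0.504 -0.004] [ 0.556 -0.017  1.317]
top blue [476 209   5   3  14] [477.9 209.9] [ 0.4861 -0.6769  0.1533] [ 0.351 -0.685  0.145] [ 0.489 -0.017  1.317]
top blue [460 227   8   4  22] [463.5 228.9] [ 0.4299 -0.6432  0.1191] [ 0.427 -0.658  0.114] [ 0.436 -0.634  0.127]
top blue [466 232  27   5  55] [476.9 234.5] [ 0.4115 -0.6829  0.1084] [ 0.408 -0.739  0.102] [ 0.421 -0.657  0.118]
```

View pics/c0.png

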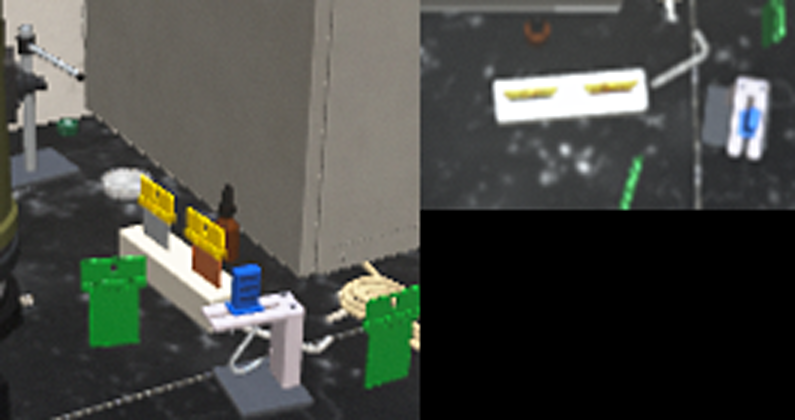

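The crop shows the copper coupon in the right pocket (strip near scene px (284,217)) and the steel one on the left. The blue grip sits on the fork at scene (296,236), with the green look-alikes on either side. Next I'll measure the poses.

```bash
python3 - <<'E'
from h import *
z=np.load("i0.npz");a,d,b,e=[z[k] for k in"adbe"]
S=pts("scene",d);T=pts("top",e)
hs=[cv2.cvtColor(i,cv2.COLOR_RGB2HSV) for i in(a,b)]
def box(P,lo,hi): return np.all((P>lo)&(P<hi),-1)
def rect(n,q): 
    r=cv2.minAreaRect((q[:,:2]*1000).astype(np.float32));print(n,len(q),np.round(r[0],1),np.round(r[1],1),round(r[2],1),"z",np.median(q[:,2]).round(4))
for n,P,h in(("scene",S,hs[0]),("top",T,hs[1])):
    w=(h[...,1]<70)&(h[...,2]>130)
    m=box(P,(.52,-.2,.028),(.66,.06,.042))&w; rect(n+" rack",P[m])
    m=box(P,(.47,-.33,.082),(.66,-.2,.096))&w; rect(n+" fork",P[m])
    m=box(P,(.47,-.33,.12),(.66,-.2,.14))&(h[...,1]>150); rect(n+" grip top",P[m])
    m=box(P,(.4,.05,.160),(.75,.40,.182)); rect(n+" arm",P[m])
    m=box(P,(.4,.05,.186),(.75,.40,.21)); rect(n+" post",P[m])
    m=box(P,(.4,.05,.006),(.75,.40,.018)); rect(n+" base",P[m])
# world point of cabinet front in top/scene
    for u,v in((150,150),(250,150),(200,100),(300,100)) if n=="top" else ((290,150),(260,100)): print("cab",u,v,P[v,u].round(3))
# scene yellow strips
h=hs[0];m=cv2.inRange(h,(20,110,90),(34,255,255))>0
for lo,hi in(((.55,-.17,.06),(.62,-.07,.11)),((.55,-.07,.06),(.62,.03,.11))):
    k=m&box(S,lo,hi);q=S[k];rect("strip",q);print(q.min(0).round(4),q.max(0).round(4),np.argwhere(k).min(0),np.argwhere(k).max(0))
k=box(S,(.5,-.17,.045),(.62,-.02,.072))&(hs[0][...,0]<16)&(hs[0][...,1]>100);q=S[k];rect("copper",q);print(q.min(0).round(4),q.max(0).round(4))
k=box(S,(.5,-.31,.02),(.62,-.2,.084));q=S[k];print(len(q));
for u,v in np.argwhere(k)[::1]: pass
s=S[236,296];print(s)
E
```

```text
scene rack 334 [581.1 -67.1] [ 47.9 176.8] 4.7 z 0.0375
scene fork 214 [ 546.3 -262.2] [36.5 84. ] 79.0 z 0.0905
scene grip top 58 [ 538.3 -260.8] [23.2 14. ] 0.9 z 0.1288
scene arm 332 [615.6 225.1] [348.6 156.3] 89.7 z 0.173
scene post 310 [616.5 223.8] [342.3 155. ] 89.5 z 0.1972
scene base 337 [602.2 256. ] [263.4 181.8] 89.5 z 0.0143
cab 290 150 [0.69  0.033 0.237]
cab 260 100 [0.69  0.246 0.359]
top rack 488 [584.7 -68.1] [ 44.9 171.8] 4.8 z 0.0357
top fork 170 [ 550.3 -261.8] [33.8 84.8] 80.4 z 0.0897
top grip top 19 [ 541.7 -257. ] [ 6.9 20.5] 86.6 z 0.1303
top arm 332 [617.4 225.1] [154. 347.] 0.0 z 0.174
top post 265 [619.1 225.2] [349.4 150. ] 89.9 z 0.1973
top base 948 [549.  229.4] [340.8 290.5] 89.9 z 0.012
cab 150 150 [0.693 0.364 0.114]
cab 250 150 [0.694 0.032 0.108]
cab 200 100 [0.693 0.128 0.522]
cab 300 100 [ 0.692 -0.096  0.521]
strip 140 [ 584.3 -109.8] [ 8.6 67.1] 5.0 z 0.0854
[ 0.578  -0.1436  0.0666] [ 0.5909 -0.0761  0.104 ] [209 277] [226 289]
strip 118 [576.9 -21.5] [ 9.1 62.4] 7.7 z 0.0854
[ 0.5711 -0.0527  0.0672] [0.5844 0.0095 0.1037] [198 261] [214 273]
copper 60 [ 584.3 -114.6] [ 5.5 45.7] 4.3 z 0.0555
[ 0.5811 -0.1373  0.0454] [ 0.5886 -0.0919  0.068 ]
246
[ 0.53481786 -0.26416681  0.11467303]
```

```bash
python3 - <<'E'
from h import *
z=np.load("i0.npz");a,d,b,e=[z[k] for k in"adbe"]
def box(P,lo,hi): return np.all((P>lo)&(P<hi),-1)
for n,dd,im in(("scene",d,a),("top",e,b)):
    P=pts(n,dd)
    for k,lo,hi in(("arm",(.4,.1,.165),(.67,.26,.185)),("post",(.4,.2,.188),(.67,.40,.21)),("base",(.4,.15,.006),(.67,.40,.018))):
        q=P[box(P,lo,hi)]*1000
        if len(q)<4: print(n,k,len(q));continue
        r=cv2.minAreaRect(q[:,:2].astype(np.float32));print(n,k,len(q),np.round(r,1) if 0 else (np.round(r[0],1),np.round(r[1],1),round(r[2],1)),q.min(0).round(),q.max(0).round())
        if k=="arm": print("line",cv2.fitLine(q[:,:2].astype(np.float32),cv2.DIST_HUBER,0,.01,.01).ravel().round(3),np.median(q[:,2]))
R=cv2.Rodrigues(get_state()["tool_rot"])[0];print(R.round(3))
E
```

```text
scene arm 76 (array([555.7, 190.4]), array([ 18.7, 134.7]), 8.0) [538. 123. 166.] [565. 256. 185.]
line [ 1.16000e-01 -9.93000e-01  5.52157e+02  1.93047e+02] 178.2250589206923
scene post 19 (array([547.3, 255.3]), array([21.4, 14.5]), 67.5) [541. 243. 189.] [558. 264. 201.]
scene base 309 (array([588.3, 267.6]), array([157.2, 235.8]), 1.8) [511. 150.   6.] [670. 387.  18.]
top arm 123 (array([560.4, 192.4]), array([ 21.9, 135.8]), 7.9) [540. 124. 172.] [566. 258. 185.]
line [ 9.80000e-02 -9.95000e-01  5.57126e+02  1.87683e+02] 178.60753851554455
top post 25 (array([552.1, 256.6]), array([14.9, 13.6]), 21.7) [544. 249. 188.] [560. 262. 200.]
top base 851 (array([541.1, 273.5]), array([234.6, 268.4]), 87.1) [404. 150.   6.] [670. 395.  18.]
[[-0.001  0.233 -0.973]
 [ 0.002 -0.973 -0.233]
 [-1.    -0.002  0.   ]]
```

>>> jog_arm(claw=[60,60,60,60,60], xyz=[[0,-27,-46],[0,-55,-92],[0,-82,-138],[0,-109,-184],[0,-136,-230]], roll=[5,10,15,20,23], force=40)

```text
time: 0.6
position: [0.3315, -0.4562, 0.192]
tool_rot: [-2.131, 0.179, 2.133]
ft_force: [0.6, -0.3, 0.0]
grip_width: 0.71
```

```bash
cat >> h.py <<'E'
def go(x,y,z,yaw): # shift to TCP target in mm, tool-y at world yaw-90 (deg)
    s=get_state();R=cv2.Rodrigues(s["tool_rot"])[0];p=s["position"]*1000
    ay=np.degrees(np.arctan2(R[1,1],R[0,1])); r=-((yaw-90)-ay); r=(r+180)%360-180
    print("t",round(s["time"],2),"p",p.round(1),"yaw",round(ay+90,2),"F",s["ft_force"].round(2),"w",round(s["grip_width"]*87,1)); print("shift",(R.T@(np.array([x,y,z])-p)).round(1),"roll",round(r,2))
E
python3 -c "
from h import *
go(540,-260,192,-9.6)"
```

```text
t 0.6 p [ 331.5 -456.2  192. ] yaw -9.72 F [ 0.58 -0.29  0.02] w 61.8
shift [   0.3 -228.6 -172.4] roll -0.12
```

>>> jog_arm(claw=[60,60,60,60,60], xyz=[[0,-40,-30],[0,-80,-60],[0,-120,-90],[0,-160,-120],[0,-195,-147]], roll=[0,0,0,0,0])

```text
time: 1.1
position: [0.5106, -0.2866, 0.192]
tool_rot: [-2.131, 0.178, 2.133]
ft_force: [-0.1, -0.7, -0.4]
grip_width: 0.692
```

```bash
python3 -c "
from h import *
go(540,-260,192,-9.6)"
```

```text
t 1.1 p [ 510.6 -286.6  192. ] yaw -9.68 F [-0.1  -0.72 -0.35] w 60.2
shift [  0.  -31.1 -24.6] roll -0.08
```

>>> jog_arm(claw=[60,60,60], xyz=[[0,-31,-25],[0,-31,-25],[30,-31,-25]], roll=[0,0,0])

```text
time: 1.4
position: [0.5441, -0.2594, 0.1653]
tool_rot: [-2.142, 0.177, 2.129]
ft_force: [0.6, -1.3, -0.7]
grip_width: 0.69
```

```bash
python3 - <<'E'
from h import *
go(540,-260,98,-9.6)
a,d=get_image("scene");b,e=get_image("top")
np.savez("i1.npz",a=a,d=d,b=b,e=e)
A=cv2.resize(a[150:290,220:370],None,fx=4,fy=4,interpolation=cv2.INTER_CUBIC);cv2.imwrite("pics/c1.png",A[...,::-1])
E
```

```text
t 1.4 p [ 544.1 -259.4  165.3] yaw -9.46 F [ 0.56 -1.26 -0.69] w 60.1
shift [67.3  1.3  4.4] roll 0.14
```

View pics/c1.png

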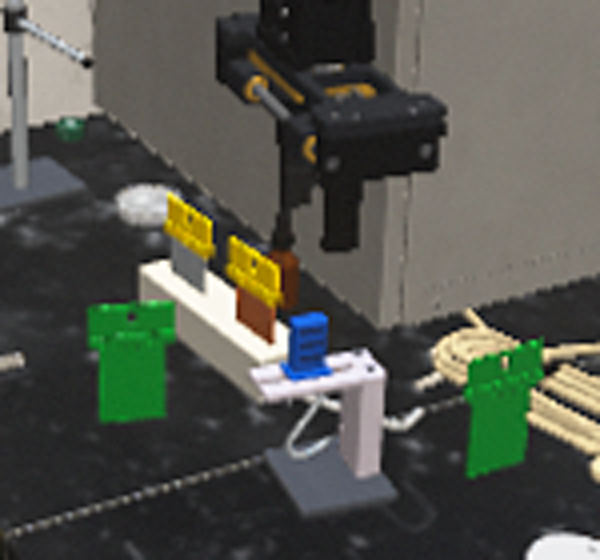

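The view shows the fingers above the blue grip at crop (308,330), with the hook's lower end pointing away, i.e. +x. I'm going down to grasp.

>>> jog_arm(claw=[60,60,60,60], xyz=[[30,1,4],[55,1,4],[66,1,4],[66,1,4]], roll=[0,0,0,0])

```text
time: 1.9
position: [0.5315, -0.2592, 0.0908]
tool_rot: [-2.118, 0.174, 2.142]
ft_force: [-0.6, 0.3, -1.1]
grip_width: 0.686
```

```bash
python3 -c "
from h import *
go(540,-260,98,-9.6)"
```

```text
t 1.9 p [ 531.5 -259.2   90.8] yaw -9.7 F [-0.58  0.34 -1.08] w 59.7
shift [-7.3 -0.7 -8.4] roll -0.1
```

>>> jog_arm(claw=[60,60,60], xyz=[[-7,-1,-8],[-7,-1,-8],[-7,-1,-8]], roll=[0,0,0])

```text
time: 2.2
position: [0.5411, -0.26, 0.0995]
tool_rot: [-2.122, 0.175, 2.14]
ft_force: [-0.0, -0.3, -0.1]
grip_width: 0.692
```

```bash
python3 -c "
from h import *
go(540,-260,98,-9.6);print(cv2.Rodrigues(get_state()['tool_rot'])[0].round(4))"
```

```text
t 2.2 p [ 541.1 -260.    99.5] yaw -9.68 F [-0.01 -0.35 -0.05] w 60.2
shift [1.6 0.2 1.1] roll -0.08
[[-0.0081 -0.1682 -0.9857]
 [ 0.0056 -0.9857  0.1682]
 [-1.     -0.0042  0.0089]]
```

>>> jog_arm(claw=[5,5,5,5,5], xyz=[[1,0,1],[1,0,1],[1,0,1],[1,0,1],[1,0,1]], roll=[0,0,0,0,0], force=55)

```text
time: 2.7
position: [0.54, -0.2598, 0.0985]
tool_rot: [-2.122, 0.175, 2.14]
ft_force: [0.0, -0.2, 0.2]
grip_width: 0.32
```

```bash
python3 -c "
from h import *
go(540,-260,200,-9.6)"
```

```text
t 2.7 p [ 540.  -259.8   98.5] yaw -9.69 F [ 0.04 -0.17  0.21] w 27.9
shift [-101.5   -0.2    0.9] roll -0.09
```

>>> jog_arm(claw=[5,5,5,5], xyz=[[0,0,0],[0,0,0],[0,0,0],[0,0,0]], roll=[0,0,0,0])

```text
time: 3.1
position: [0.54, -0.2598, 0.0985]
tool_rot: [-2.121, 0.175, 2.14]
ft_force: [-0.1, -0.1, 0.2]
grip_width: 0.122
```

```bash
python3 -c "
from h import *
go(540,-260,200,-9.6)"
```

```text
t 3.1 p [ 540.  -259.8   98.5] yaw -9.69 F [-0.12 -0.12  0.2 ] w 10.6
shift [-101.5   -0.3    0.9] roll -0.09
```

>>> jog_arm(claw=[5,5,5,5,5], xyz=[[0,0,0],[-25,0,0],[-60,0,0],[-95,0,0],[-110,0,0]], roll=[0,0,0,0,0])

```text
time: 3.6
position: [0.5426, -0.261, 0.2122]
tool_rot: [-2.128, 0.177, 2.136]
ft_force: [0.0, 0.3, 0.2]
grip_width: 0.117
```

>>> jog_arm(claw=[5,5,5], xyz=[[0,0,0],[0,0,0],[0,0,0]], roll=[0,0,0])

```text
time: 3.9
position: [0.5415, -0.2606, 0.2101]
tool_rot: [-2.124, 0.176, 2.139]
ft_force: [-0.0, 0.2, -1.4]
grip_width: 0.117
```

```bash
python3 - <<'E'
from h import *
go(540,-260,200,4.8)
print(cv2.Rodrigues(get_state()['tool_rot'])[0].round(4))
a,d=get_image("scene");b,e=get_image("top")
np.savez("i2.npz",a=a,d=d,b=b,e=e)
for n,im,dd in(("scene",a,d),("top",b,e)):
    P=pts(n,dd);h=cv2.cvtColor(im,cv2.COLOR_RGB2HSV)
    m=(cv2.inRange(h,(105,150,60),(125,255,255))>0)&np.all((P>(.48,-.33,.1))&(P<(.62,-.2,.26)),-1)
    print(n,m.sum(),P[m].min(0).round(3),P[m].max(0).round(3),np.median(P[m],0).round(4))
save(a[120:270,210:370],"c2.png",4)
E
```

```text
t 3.9 p [ 541.5 -260.6  210.1] yaw -9.68 F [-0.05  0.17 -1.38] w 10.2
shift [10.1 -0.3  1.5] roll -14.48
[[-0.0065 -0.1682 -0.9857]
 [ 0.0047 -0.9857  0.1682]
 [-1.     -0.0036  0.0072]]
scene 144 [ 0.525 -0.276  0.204] [ 0.552 -0.246  0.244] [ 0.5355 -0.2644  0.2198]Traceback (most recent call last):
  File "<stdin>", line 9, in <module>
    return umr_minimum(a, axis, None, out, keepdims, initial, where)
ValueError: zero-size array to reduction operation minimum which has no identity
```

```bash
cat >> h.py <<'E'
def hook_pts(P,state=None): # predicted world of hook-frame points (mm) from tool pose, grip at nominal
    s=state or get_state();R=cv2.Rodrigues(s["tool_rot"])[0];p=s["position"]*1000
    return np.array([p+R@np.array([72.5-q[2],-q[1],-q[0]]) for q in np.atleast_2d(P)])/1000
def over(n,im,P,f,x0,x1,y0,y1,s):
    A=cv2.resize(im[y0:y1,x0:x1],None,fx=s,fy=s,interpolation=cv2.INTER_CUBIC)[...,::-1].copy()
    for u,v in proj(n,P): cv2.circle(A,(int((u-x0+.5)*s),int((v-y0+.5)*s)),2,(255,0,255),-1)
    cv2.imwrite("pics/"+f,A)
HP=[(17,0,7),(0,0,0),(-11,0,9),(11,0,43),(-15,-10.5,64),(15,-10.5,64),(-15,10.5,64),(15,10.5,64),(-11,0,44)]
E
python3 - <<'E'
from h import *
z=np.load("i2.npz");a=z["a"]
Q=hook_pts(HP);print((Q*1000).round(1)[:2],proj("scene",Q).round(1)[:2])
over("scene",a,Q,"c2.png",255,335,180,260,7)
E
```

```text
[[ 557.9 -263.1  144.6]
 [ 541.1 -260.2  137.7]] [[303.9 223.7]
 [297.6 227. ]]
```

View pics/c2.png

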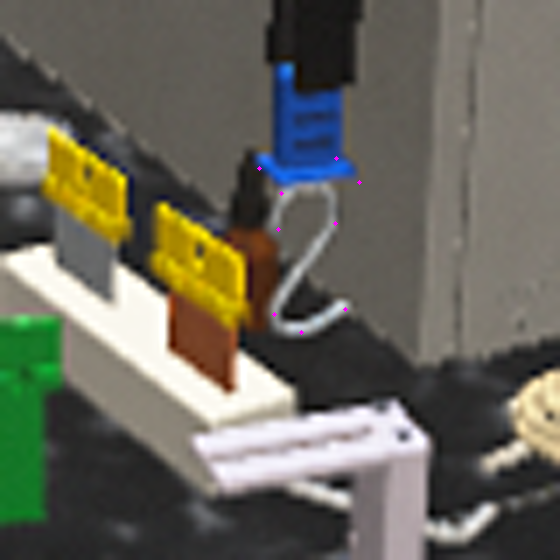

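The crop shows the hook held upright; the predicted wire points agree to about 0.5 px. The copper strip's hole is at crop (200,248), i.e. scene px about (283.1,214.9). Next I'll solve for the hole position.

```bash
python3 - <<'E'
from h import *
from scipy.optimize import least_squares
z=np.load("i2.npz");a=z["a"].astype(float)
g=a[208:224,274:294];np.set_printoptions(linewidth=200)
w=g[...,0];print(w.astype(int)[2:12,4:16])
sub=w[4:10,6:13];wt=np.clip(150-sub,0,None);v,u=np.indices(sub.shape)
uv=np.array([(u*wt).sum(),(v*wt).sum()])/wt.sum()+[280,212];print("hole px",uv)
b=np.array([-.5,-.6])
for bb in(b,0*b):
  for x0 in(584.5,586.5):
    f=lambda p:np.r_[(proj("scene",p/1000)[0]-uv+bb)/.4,(p[0]-(x0+.084*-4))/1.2,(p[2]-90)/.7]
    r=least_squares(f,[585,-112,90]);print(bb,x0,r.x.round(1),r.fun.round(1))
E
```

```text
[[231 210 145  53  56  55  52  57  81  62  25  31]
 [179 198 180 208  98  61  76  95  87  59  31  34]
 [174 166 170 218 238 205  94  78  83  61  57  55]
 [175 170 166 180 221 239 243  80  46  70  99  89]
 [174 169 168 174 190 165 219 230 157  88  99  95]
 [170 170 169 180 191  84 169 215 209 226 127  89]
 [191 167 167 177 196 101 169 169 179 209 239 163]
 [178 218 165 170 208 235 163 168 165 167 223 214]
 [169 213 222 191 191 219 165 169 168 168 194 238]
 [141 180 206 208 196 175 164 167 170 166 194 244]]
hole px [284.76239669 213.17355372]
[-0.5 -0.6] 584.5 [ 588.5 -110.2   91.5] [-3.2  3.9  3.6  2.1]
[-0.5 -0.6] 586.5 [ 589.9 -108.9   91.2] [-2.7  3.3  3.1  1.8]
[-0. -0.] 584.5 [ 588.7 -106.6   91.5] [-3.3  4.   3.7  2.2]
[-0. -0.] 586.5 [ 590.  -105.3   91.3] [-2.9  3.5  3.2  1.9]
```

```bash
python3 - <<'E'
from h import *
from scipy.optimize import least_squares
uv=np.array([283.1,215.2])
for bb in(np.array([-.5,-.6]),np.zeros(2)):
  for x0 in(584.5,587):
    f=lambda p:np.r_[(proj("scene",(p+[-1.5,-2.5,1.5])/1000)[0]-uv+bb)/.4,(p[0]-x0)/1.2,(p[2]-90)/.7]
    r=least_squares(f,[585,-112,90]);print(bb,x0,r.x.round(1),r.fun.round(1))
E
```

```text
[-0.5 -0.6] 584.5 [ 585.4 -111.8   90.3] [-0.6  0.8  0.7  0.4]
[-0.5 -0.6] 587 [ 587.1 -110.2   90. ] [-0.1  0.1  0.1  0. ]
[0. 0.] 584.5 [ 585.6 -108.2   90.4] [-0.8  0.9  0.9  0.5]
[0. 0.] 587 [ 587.3 -106.5   90.1] [-0.2  0.3  0.2  0.1]
```

```bash
python3 -c "
from h import *
go(558.6,-112.6,195,4.8)"
```

```text
t 4.0 p [ 541.6 -260.6  210.2] yaw -9.68 F [-0.29 -0.45 -1.15] w 10.0
shift [  15.8 -148.7    8. ] roll -14.48
```

>>> jog_arm(claw=[5,5,5,5,5], xyz=[[0,-25,2],[0,-60,4],[0,-100,6],[0,-130,8],[8,-149,8]], roll=[-3,-6,-9,-12,-14.5])

```text
time: 4.5
position: [0.5598, -0.1068, 0.2039]
tool_rot: [2.172, 0.108, -2.18]
ft_force: [-0.4, -0.1, 0.1]
grip_width: 0.118
```

>>> jog_arm(claw=[5,5,5], xyz=[[0,0,0],[0,0,0],[0,0,0]], roll=[0,0,0])

```text
time: 4.8
position: [0.5596, -0.1089, 0.2037]
tool_rot: [2.172, 0.104, -2.181]
ft_force: [-0.0, -0.2, 0.5]
grip_width: 0.125
```

```bash
python3 -c "
from h import *
go(558.6,-112.6,157,4.8);print(cv2.Rodrigues(get_state()['tool_rot'])[0].round(4), hook_pts(HP[:2])*1000)"
```

```text
t 4.8 p [ 559.6 -108.9  203.7] yaw 5.21 F [-0.04 -0.19  0.45] w 10.8
shift [46.7  3.8  1.1] roll 0.41
[[-0.0043  0.0908 -0.9959]
 [ 0.004  -0.9959 -0.0908]
 [-1.     -0.0044  0.0039]] [[ 576.23973855 -107.11812786  138.15847583]
 [ 559.28008766 -108.63334766  131.22490887]]
```

>>> jog_arm(claw=[5,5,5,5], xyz=[[15,4,1],[35,4,1],[47,4,1],[47,4,1]], roll=[0.4,0.4,0.4,0.4])

```text
time: 5.2
position: [0.5567, -0.1139, 0.1538]
tool_rot: [2.173, 0.095, -2.192]
ft_force: [-1.1, 0.1, -0.1]
grip_width: 0.119
```

>>> jog_arm(claw=[5,5], xyz=[[0,0,0],[0,0,0]], roll=[0,0])

```text
time: 5.4
position: [0.5569, -0.1144, 0.1542]
tool_rot: [2.173, 0.094, -2.192]
ft_force: [0.7, 0.8, 0.8]
grip_width: 0.116
```

```bash
python3 - <<'E'
from h import *
go(558.6,-112.6,157,4.8)
Q=hook_pts(HP);print((Q*1000).round(1)[:2],proj("scene",Q).round(1)[:2])
a,d=get_image("scene");np.savez("i3.npz",a=a,d=d)
over("scene",a,np.vstack([Q,[.587,-.1102,.090]]),"c3.png",250,310,180,240,10)
E
```

```text
t 5.4 p [ 556.9 -114.4  154.2] yaw 4.65 F [0.72 0.8  0.79] w 10.1
shift [-2.8 -1.7 -1.8] roll -0.15
[[ 573.3 -112.7   88.5]
 [ 556.3 -114.    81.7]] [[279.9 217.6]
 [275.1 221.1]]
```

View pics/c3.png

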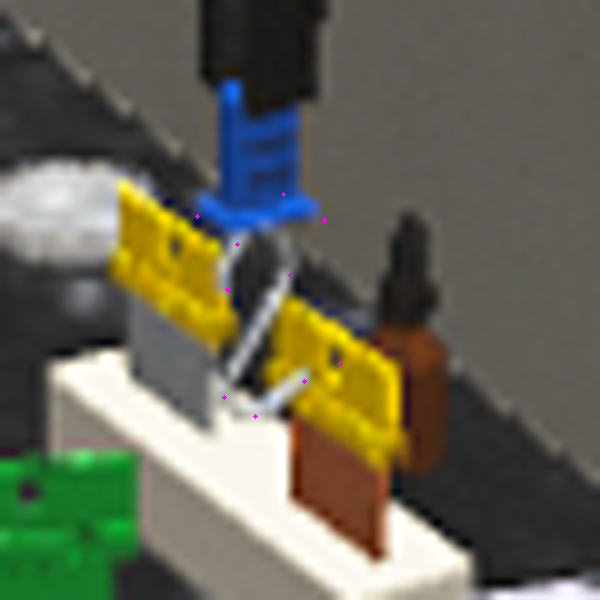

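The view shows the hook in front of the copper strip, with its tip at crop (306,373) and the hole at (335,353). Both match the estimate once the camera bias is applied. I'll centre and advance gently.

>>> jog_arm(claw=[5,5,5,5], xyz=[[-2,-2,-2],[-2.5,-2,-4],[-2.5,-2,-6],[-2.5,-2,-6]], roll=[0,0,0,0])

```text
time: 5.85
position: [0.5634, -0.1116, 0.1571]
tool_rot: [2.174, 0.095, -2.19]
ft_force: [-0.2, -0.0, 0.1]
grip_width: 0.118
```

```bash
python3 - <<'E'
from h import *
go(565.6,-112.0,157,4.8)
T,O=hook_pts(HP[:2])*1000
u=np.array([.9965,.0837]);h=np.array([587,-110.2])
print("tip",T.round(1),"along",(T[:2]-h)@u,"lat",(T[:2]-h)@[-u[1],u[0]])
E
```

```text
t 5.85 p [ 563.4 -111.6  157.1] yaw 4.68 F [-0.17 -0.05  0.07] w 10.3
shift [ 0.1  0.6 -2.1] roll -0.12
tip [ 579.9 -109.9   91.5] along -7.0534303040305435 lat 0.9077475425180265
```

>>> jog_arm(claw=[5,5,5,5], xyz=[[0,0.9,-2],[0,0.9,-4],[0,0.9,-5],[0,0.9,-5]], roll=[0,0,0,0])

```text
time: 6.25
position: [0.5686, -0.112, 0.1569]
tool_rot: [2.174, 0.095, -2.19]
ft_force: [0.2, -1.1, -0.5]
grip_width: 0.116
```

```bash
cat >> h.py <<'E'
def tipinfo():
    T,O=hook_pts(HP[:2])*1000;u=np.array([.9965,.0837]);h=np.array([587,-110.2])
    s=get_state();print("t",round(s["time"],2),"tip",T.round(1),"along",((T[:2]-h)@u).round(2),"lat",((T[:2]-h)@[-u[1],u[0]]).round(2),"F",s["ft_force"].round(2),"tq",s["torque"].round(3))
E
python3 -c "
from h import *
tipinfo()"
```

```text
t 6.25 tip [ 585.  -110.3   91.3] along -1.96 lat 0.07 F [ 0.2  -1.07 -0.52] tq [ 0.03  -0.034  0.009]
```

>>> jog_arm(claw=[5,5,5,5], xyz=[[0,0,-2],[0,0,-4],[0,0,-5],[0,0,-5]], roll=[0,0,0,0])

```text
time: 6.65
position: [0.5738, -0.1115, 0.1569]
tool_rot: [2.174, 0.095, -2.19]
ft_force: [0.4, 0.0, -1.5]
grip_width: 0.119
```

```bash
python3 -c "
from h import *
tipinfo()
a,d=get_image('scene');np.savez('i4.npz',a=a)
over('scene',a,hook_pts(HP[:1]),'c4.png',255,305,190,240,12)"
```

```text
t 6.65 tip [ 590.2 -109.8   91.3] along 3.23 lat 0.16 F [ 0.43  0.02 -1.53] tq [-0.044  0.008  0.055]
```

View pics/c4.png

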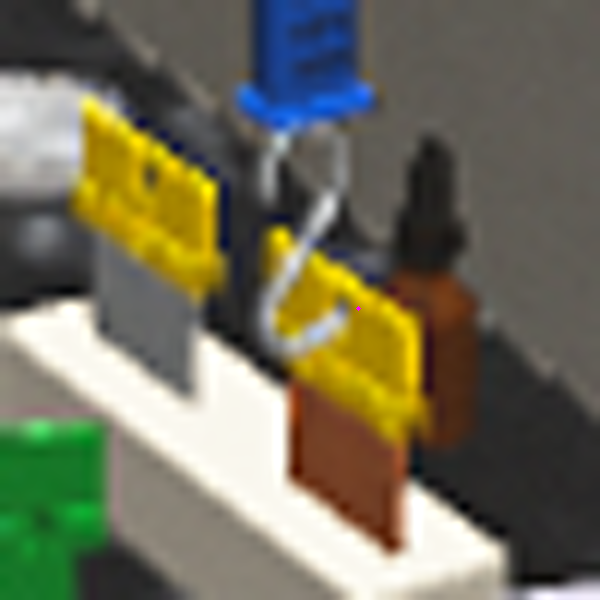

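The tip at crop (346,311) now overlaps the hole at (348,305), and no force is felt. I'll advance further, rising slightly.

>>> jog_arm(claw=[5,5,5,5], xyz=[[-0.5,0.2,-2],[-1,0.2,-4],[-1,0.2,-5],[-1,0.2,-5]], roll=[0,0,0,0])

```text
time: 7.1
position: [0.5788, -0.1113, 0.1579]
tool_rot: [2.174, 0.096, -2.19]
ft_force: [0.5, 0.1, -0.6]
grip_width: 0.115
```

```bash
python3 -c "
from h import *
tipinfo()
a,d=get_image('scene');np.savez('i5.npz',a=a)
over('scene',a,hook_pts(HP[:1]),'c5.png',255,305,190,240,12)"
```

```text
t 7.1 tip [ 595.3 -109.5   92.3] along 8.32 lat -0.02 F [ 0.52  0.11 -0.57] tq [-0.06  -0.015 -0.019]
```

View pics/c5.png

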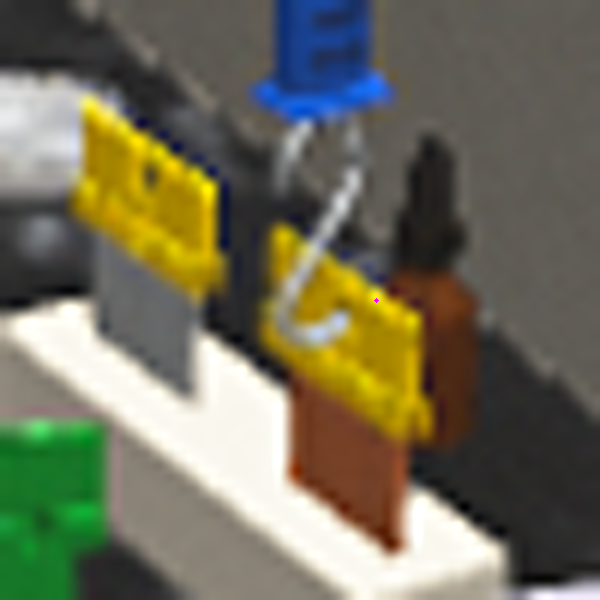

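The visible wire end stayed at (345,317) while the hook moved on, and there is no force, so the wire is through the hole. I'll go deeper, rising a little more.

>>> jog_arm(claw=[5,5,5,5], xyz=[[-1,0,-2],[-1.5,0,-4],[-2,0,-5],[-2,0,-5]], roll=[0,0,0,0])

```text
time: 7.55
position: [0.5839, -0.1108, 0.1599]
tool_rot: [2.174, 0.096, -2.19]
ft_force: [0.5, -0.1, -1.0]
grip_width: 0.118
```

```bash
python3 -c "
from h import *
tipinfo()"
```

```text
t 7.55 tip [ 600.4 -109.1   94.3] along 13.4 lat -0.04 F [ 0.5  -0.14 -1.01] tq [ 0.021  0.033 -0.042]
```

>>> jog_arm(claw=[5,5,5,5,5], xyz=[[-2,0,0],[-4,0,0],[-6,0,0],[-9,0,0],[-12,0,0]], roll=[0,0,0,0,0])

```text
time: 8.05
position: [0.5839, -0.1109, 0.172]
tool_rot: [2.174, 0.096, -2.19]
ft_force: [-0.8, -0.5, -1.6]
grip_width: 0.119
```

>>> jog_arm(claw=[5,5,5,5,5], xyz=[[-6,0,0],[-14,0,0],[-24,0,0],[-34,0,0],[-42,0,0]], roll=[0,0,0,0,0])

```text
time: 8.55
position: [0.5846, -0.1111, 0.2155]
tool_rot: [2.175, 0.095, -2.189]
ft_force: [1.1, 0.1, -1.6]
grip_width: 0.121
```

>>> jog_arm(claw=[5,5,5,5], xyz=[[-4,0,0],[-6,0,0],[-6,0,0],[-6,0,0]], roll=[0,0,0,0])

```text
time: 8.95
position: [0.5844, -0.1111, 0.221]
tool_rot: [2.174, 0.096, -2.19]
ft_force: [-0.3, -0.2, -1.5]
grip_width: 0.121
```

```bash
python3 -c "
from h import *
tipinfo(); go(600,181,200,6.1); print(cv2.Rodrigues(get_state()['tool_rot'])[0].round(4))
a,d=get_image('scene');b,e=get_image('top');np.savez('i6.npz',a=a,d=d,b=b,e=e)
over('scene',a,hook_pts(HP[:2]),'c6.png',205,315,140,240,6)"
```

```text
t 8.95 tip [ 600.9 -109.4  155.4] along 13.88 lat -0.36 F [-0.32 -0.23 -1.55] tq [ 0.077  0.035 -0.024]
t 8.95 p [ 584.4 -111.1  221. ] yaw 4.7 F [-0.32 -0.23 -1.55] w 10.6
shift [  22.4 -289.7  -39.7] roll -1.4
[[-0.0074  0.082  -0.9966]
 [ 0.0052 -0.9966 -0.0821]
 [-1.     -0.0057  0.0069]]
```

View pics/c6.png

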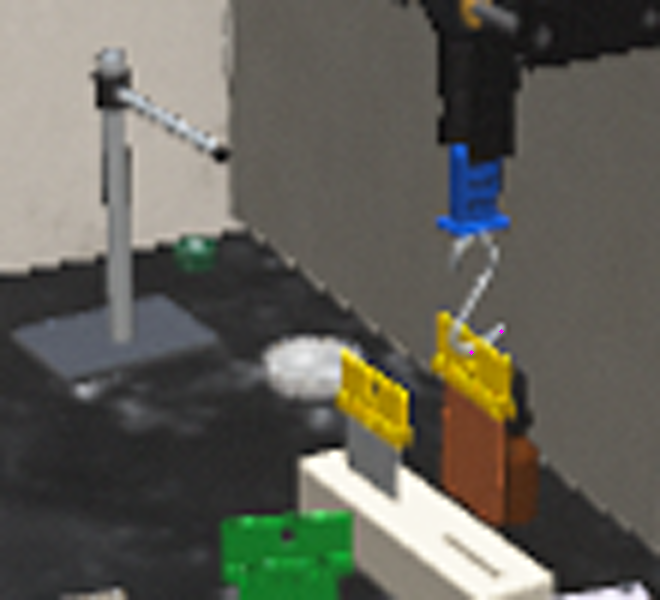

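The view shows the coupon hanging on the hook, clear of the rack, and the drying arm from crop (125,90) to its collar at (221,154). I'll raise to pass over the steel strip, and meanwhile refine the arm's axis.

>>> jog_arm(claw=[5,5,5,5,5], xyz=[[-8,0,0],[-22,0,-2],[-38,0,-3],[-54,0,-5],[-64,0,-6]], roll=[0,0,0,0,0])

```text
time: 9.55
position: [0.5919, -0.111, 0.2875]
tool_rot: [2.177, 0.095, -2.186]
ft_force: [0.5, -0.1, -2.0]
grip_width: 0.124
```

```bash
python3 - <<'E'
from h import *
for f in("i0.npz","i6.npz"):
  z=np.load(f)
  for n,k,dk,b in(("scene","a","d",(-.5,-.6)),("top","b","e",(0,0))):
    P=pts(n,z[dk]);m=np.all((P>(.52,.13,.155))&(P<(.60,.238,.187)),-1)
    vu=np.argwhere(m);X=[]
    ax=0 if n=="scene" else 1
    g=np.unique(vu[:,1])
    for c in g:
        r=vu[vu[:,1]==c,0]; X.append(ray(n,c-b[0],r.mean()-b[1],.175 if n=="scene" else .177)*1000)
    X=np.array(X);l=cv2.fitLine(X[:,:2].astype(np.float32),cv2.DIST_HUBER,0,.01,.01).ravel()
    print(f,n,len(X),"dir",(l[0]/l[1]).round(4),"x at y=181:",(l[2]+(181-l[3])*l[0]/l[1]).round(1),"resid",np.std(X[:,0]-l[2]-(X[:,1]-l[3])*l[0]/l[1]).round(2), X[:,1].min().round(),X[:,1].max().round())
print(ray("scene",241.8,165.8,.175))
go(592,181,285,6.1)
E
```

```text
i0.npz scene 16 dir -0.0949 x at y=181: 558.0 resid 1.62 141.0 238.0
i0.npz top 35 dir -0.0875 x at y=181: 558.4 resid 0.46 131.0 236.0
i6.npz scene 15 dir -0.0918 x at y=181: 558.1 resid 1.06 141.0 238.0
i6.npz top 35 dir -0.0875 x at y=181: 558.4 resid 0.46 131.0 236.0
[0.56014767 0.12419469 0.175     ]
t 9.55 p [ 591.9 -111.   287.5] yaw 4.71 F [ 0.5  -0.1  -1.96] w 10.8
shift [   3.9 -290.9  -24.1] roll -1.39
```

>>> jog_arm(claw=[5,5,5,5,5], xyz=[[0,-6,0],[0,-18,-1],[0,-36,-3],[0,-58,-5],[0,-80,-7]], roll=[0,0,0,0,-0.6])

```text
time: 10.05
position: [0.5916, -0.0285, 0.2871]
tool_rot: [2.17, 0.108, -2.182]
ft_force: [-0.7, -0.3, -2.1]
grip_width: 0.118
```

>>> jog_arm(claw=[5,5,5,5,5], xyz=[[0,-22,-2],[0,-44,-4],[0,-66,-6],[0,-88,-7],[0,-110,-9]], roll=[0,0,0,0,0])

```text
time: 10.55
position: [0.5894, 0.0842, 0.2872]
tool_rot: [2.168, 0.11, -2.182]
ft_force: [-0.1, -0.2, -1.0]
grip_width: 0.117
```

```bash
python3 - <<'E'
from h import *
go(590,181,285,5.4)
E
```

```text
t 10.55 p [589.4  84.2 287.2] yaw 5.48 F [-0.08 -0.23 -0.96] w 10.2
shift [  2.7 -96.3  -9.9] roll 0.08
```

>>> jog_arm(claw=[5,5,5,5,5], xyz=[[0,-22,-2],[0,-44,-4],[0,-66,-6],[0,-82,-8],[0,-92,-9]], roll=[0,0,0,0,0])

```text
time: 11.05
position: [0.5884, 0.1798, 0.2872]
tool_rot: [2.165, 0.115, -2.182]
ft_force: [0.2, 0.0, -1.1]
grip_width: 0.116
```

>>> jog_arm(claw=[5,5,5,5,5], xyz=[[0,0,0],[0,0,0],[0,0,0],[0,0,0],[0,0,0]], roll=[0,0,0,0,0])

```text
time: 11.55
position: [0.5886, 0.1789, 0.2873]
tool_rot: [2.166, 0.113, -2.182]
ft_force: [-0.5, 0.6, -1.6]
grip_width: 0.122
```

```bash
cat >> h.py <<'E'
def arminfo(): # arm axis in hook frame (x,z) by tool pose
    T,O=hook_pts(HP[:2])*1000;s=get_state();u=np.array([np.cos(np.radians(5.4)),np.sin(np.radians(5.4))])
    print("hook org",O.round(1),"arm in hook frame x",(-(O[:2]-[558,181])@u).round(1),"z",(175-O[2]).round(1),"F",s["ft_force"].round(2),"t",round(s["time"],2))
E
python3 - <<'E'
from h import *
arminfo();go(590,181,214,5.4); print(cv2.Rodrigues(get_state()['tool_rot'])[0].round(4))
E
```

```text
hook org [588.  179.3 214.8] arm in hook frame x -29.8 z -39.8 F [-0.53  0.6  -1.63] t 11.55
t 11.55 p [588.6 178.9 287.3] yaw 5.62 F [-0.53  0.6  -1.63] w 10.6
shift [73.3 -1.5 -2.1] roll 0.22
[[-0.0079  0.0978 -0.9952]
 [ 0.0058 -0.9952 -0.0979]
 [-1.     -0.0066  0.0073]]
```

>>> jog_arm(claw=[5,5,5,5,5], xyz=[[8,0,0],[24,0,0],[42,0,0],[60,0,0],[72,0,0]], roll=[0,0,0,0,0])

```text
time: 12.05
position: [0.5874, 0.1786, 0.2133]
tool_rot: [2.164, 0.112, -2.184]
ft_force: [0.6, -0.2, -0.9]
grip_width: 0.115
```

>>> jog_arm(claw=[5,5,5,5,5], xyz=[[0,0,0],[0,0,0],[0,0,0],[0,0,0],[0,0,0]], roll=[0,0,0,0,0])

```text
time: 12.55
position: [0.5878, 0.1788, 0.2141]
tool_rot: [2.165, 0.113, -2.183]
ft_force: [0.1, -0.5, -1.2]
grip_width: 0.12
```

```bash
python3 - <<'E'
from h import *
arminfo();go(590,181,214,5.4)
a,d=get_image('scene');np.savez('i7.npz',a=a,d=d)
over('scene',a,np.vstack([hook_pts(HP),[[.558,.181,.175]]]),'c7.png',205,275,140,220,8)
E
```

```text
hook org [587.2 179.2 141.6] arm in hook frame x -28.9 z 33.4 F [ 0.06 -0.5  -1.24] t 12.55
t 12.55 p [587.8 178.8 214.1] yaw 5.59 F [ 0.06 -0.5  -1.24] w 10.4
shift [ 0.1 -2.  -2.4] roll 0.19
```

View pics/c7.png

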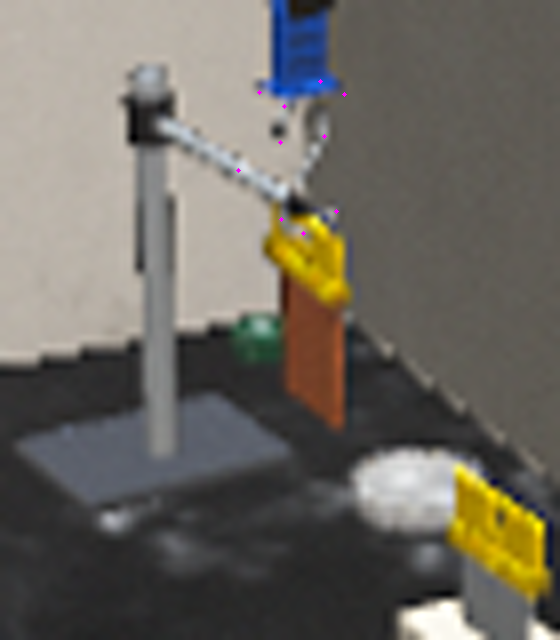

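The view shows hook and coupon hanging beside the arm, on its far side. The arm's projected mark lies on the arm at crop (238,168), and the flange bias is the same as before. I'll move the hook onto the arm.

>>> jog_arm(claw=[5,5,5,5,5], xyz=[[0,0,4],[0,0,10],[0.5,0,17],[2,0,22],[2.6,0,24]], roll=[0,0,0,0,0])

```text
time: 13.1
position: [0.5629, 0.1764, 0.2114]
tool_rot: [2.164, 0.112, -2.183]
ft_force: [0.7, 0.3, -1.5]
grip_width: 0.12
```

>>> jog_arm(claw=[5,5,5], xyz=[[0,0,0],[0,0,0],[0,0,0]], roll=[0,0,0])

```text
time: 13.4
position: [0.5631, 0.1764, 0.2115]
tool_rot: [2.165, 0.112, -2.183]
ft_force: [0.1, 0.4, -2.0]
grip_width: 0.119
```

```bash
python3 - <<'E'
from h import *
arminfo();go(590,181,214,5.4)
E
```

```text
hook org [562.5 176.7 139. ] arm in hook frame x -4.1 z 36.0 F [ 0.09  0.38 -2.05] t 13.4
t 13.4 p [563.1 176.4 211.5] yaw 5.6 F [ 0.09  0.38 -2.05] w 10.4
shift [ -2.7  -2.  -27.2] roll 0.2
```

>>> jog_arm(claw=[5,5,5,5], xyz=[[3,0,1.5],[6,0,3],[9,0,4],[13,0,4]], roll=[0,0,0,0])

```text
time: 13.8
position: [0.5589, 0.176, 0.1982]
tool_rot: [2.164, 0.112, -2.183]
ft_force: [0.1, -0.4, -2.1]
grip_width: 0.124
```

>>> jog_arm(claw=[5,5,5], xyz=[[0,0,0],[0,0,0],[0,0,0]], roll=[0,0,0])

```text
time: 14.1
position: [0.559, 0.1761, 0.1983]
tool_rot: [2.165, 0.112, -2.183]
ft_force: [0.3, -0.7, -1.2]
grip_width: 0.118
```

```bash
python3 - <<'E'
from h import *
arminfo();go(590,181,214,5.4)
a,d=get_image('scene');np.savez('i8.npz',a=a,d=d)
over('scene',a,hook_pts(HP),'c8.png',210,270,140,210,9)
E
```

```text
hook org [558.4 176.4 125.8] arm in hook frame x 0.0 z 49.2 F [ 0.29 -0.72 -1.22] t 14.1
t 14.1 p [559.  176.1 198.3] yaw 5.6 F [ 0.29 -0.72 -1.22] w 10.3
shift [-15.9  -2.  -31.2] roll 0.2
```

View pics/c8.png

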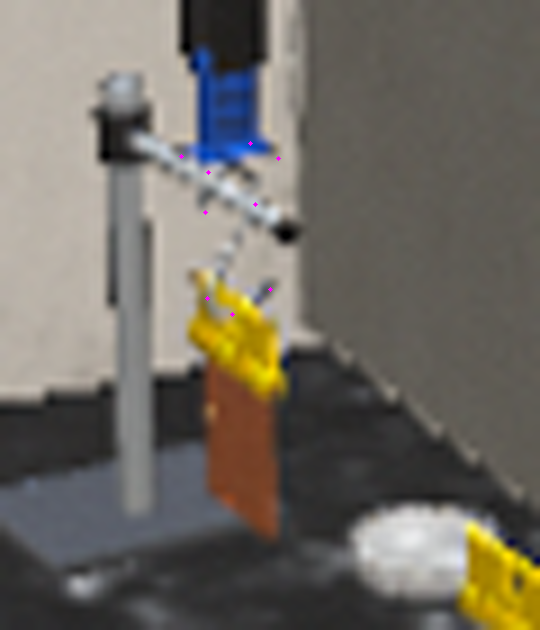

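The arm now lies inside the upper bend (crop (225,180)). I'll lower gently until it touches.

>>> jog_arm(claw=[5,5,5,5,5], xyz=[[1,0,0],[2,0,0],[3,0,0],[3.3,0,0],[3.3,0,0]], roll=[0,0,0,0,0])

```text
time: 14.65
position: [0.5589, 0.1761, 0.195]
tool_rot: [2.165, 0.112, -2.183]
ft_force: [-0.2, -0.3, -1.2]
grip_width: 0.12
```

>>> jog_arm(claw=[5,5,5], xyz=[[0.4,0,0],[0.6,0,0],[0.6,0,0]], roll=[0,0,0])

```text
time: 14.95
position: [0.559, 0.1761, 0.1946]
tool_rot: [2.165, 0.112, -2.183]
ft_force: [-0.6, -0.5, 0.2]
grip_width: 0.117
```

```bash
python3 - <<'E'
from h import *
arminfo()
E
```

```text
hook org [558.4 176.5 122.1] arm in hook frame x 0.0 z 52.9 F [-0.62 -0.55  0.23] t 14.95
```

>>> jog_arm(claw=[5,5,5], xyz=[[0.3,0,0],[0.5,0,0],[0.5,0,0]], roll=[0,0,0])

```text
time: 15.25
position: [0.5592, 0.1762, 0.1945]
tool_rot: [2.166, 0.112, -2.182]
ft_force: [-1.2, 0.3, 0.4]
grip_width: 0.119
```

```bash
python3 - <<'E'
from h import *
arminfo()
E
```

```text
hook org [558.6 176.6 122. ] arm in hook frame x -0.2 z 53.0 F [-1.21  0.35  0.38] t 15.25
```

Contact is felt: z has stopped at 194.5 and the force is up about 2 N. Releasing.

>>> jog_arm(claw=[13,16,22,30,36], xyz=[[0,0,0],[0,0,0],[0,0,0],[0,0,0],[0,0,0]], roll=[0,0,0,0,0])

```text
time: 15.75
position: [0.5592, 0.1762, 0.1943]
tool_rot: [2.165, 0.112, -2.182]
ft_force: [0.8, 1.1, 0.3]
grip_width: 0.348
```

>>> jog_arm(claw=[36,36,36,36,36], xyz=[[0,0,0],[0,0,0],[0,0,0],[0,0,0],[0,0,0]], roll=[0,0,0,0,0])

```text
time: 16.25
position: [0.5592, 0.1762, 0.1943]
tool_rot: [2.165, 0.112, -2.182]
ft_force: [-0.9, -0.7, -0.6]
grip_width: 0.417
```

```bash
python3 - <<'E'
from h import *
go(559,176,294,5.4)
a,d=get_image('scene');np.savez('i9.npz',a=a,d=d)
h=cv2.cvtColor(a,cv2.COLOR_RGB2HSV);P=pts('scene',d)
for n,lo,hi in(("blue",(105,150,60),(125,255,255)),("yellow",(20,110,90),(34,255,255))):
    m=(cv2.inRange(h,lo,hi)>0)&np.all((P>(.5,.1,.05))&(P<(.64,.25,.26)),-1);print(n,m.sum(),np.argwhere(m).mean(0).round(2),np.median(P[m],0).round(3))
E
```

```text
t 16.25 p [559.2 176.2 194.3] yaw 5.61 F [-0.86 -0.67 -0.57] w 36.2
shift [-99.7  -0.4   0.9] roll 0.21
blue 67 [153.3  234.63] [0.554 0.171 0.205]
yellow 74 [178.57 234.05] [0.552 0.171 0.111]
```

Released, and the hook and coupon stay in place. I'll retract straight up and settle.

>>> jog_arm(claw=[36,36,36,36,36], xyz=[[-10,0,0],[-30,0,0],[-60,0,0],[-90,0,0],[-110,0,0]], roll=[0,0,0,0,0])

```text
time: 16.8
position: [0.5607, 0.1761, 0.3076]
tool_rot: [2.169, 0.113, -2.179]
ft_force: [1.0, 0.1, 0.5]
grip_width: 0.411
```

>>> jog_arm(claw=[36,36,36,36,36], xyz=[[0,0,0],[0,0,0],[0,0,0],[0,0,0],[0,0,0]], roll=[0,0,0,0,0])

```text
time: 17.3
position: [0.5602, 0.1758, 0.3065]
tool_rot: [2.167, 0.113, -2.181]
ft_force: [-0.7, -0.1, 0.0]
grip_width: 0.412
```

```bash
python3 - <<'E'
from h import *
go(559,176,294,5.4)
for i in range(6):
    a,d=get_image('scene')
    h=cv2.cvtColor(a,cv2.COLOR_RGB2HSV);P=pts('scene',d)
    for n,lo,hi in(("blue",(105,150,60),(125,255,255)),("yellow",(20,110,90),(34,255,255))):
        m=(cv2.inRange(h,lo,hi)>0)&np.all((P>(.5,.1,.05))&(P<(.64,.25,.26)),-1);print(n,m.sum(),np.argwhere(m).mean(0).round(2),np.median(P[m],0).round(3))
np.savez('i10.npz',a=a,d=d)
over('scene',a,np.zeros((0,3)),'c10.png',205,275,120,220,6) if 0 else save(a[120:220,205:275],'c10.png',7)
E
```

```text
t 17.3 p [560.2 175.8 306.5] yaw 5.61 F [-0.71 -0.09  0.02] w 35.9
shift [12.5 -0.2  1.1] roll 0.21
blue 75 [152.39 234.68] [0.556 0.172 0.209]
yellow 75 [178.37 234.4 ] [0.553 0.17  0.113]
blue 76 [152.46 234.71] [0.556 0.171 0.209]
yellow 76 [178.33 234.42] [0.553 0.172 0.112]
blue 76 [152.46 234.71] [0.556 0.171 0.208]
yellow 75 [178.37 234.4 ] [0.553 0.173 0.112]
blue 76 [152.46 234.71] [0.555 0.171 0.209]
yellow 75 [178.36 234.4 ] [0.553 0.171 0.112]
blue 76 [152.46 234.71] [0.556 0.171 0.209]
yellow 74 [178.41 234.41] [0.553 0.173 0.111]
blue 76 [152.46 234.71] [0.556 0.172 0.208]
yellow 73 [178.48 234.41] [0.553 0.171 0.112]
```

View pics/c10.png

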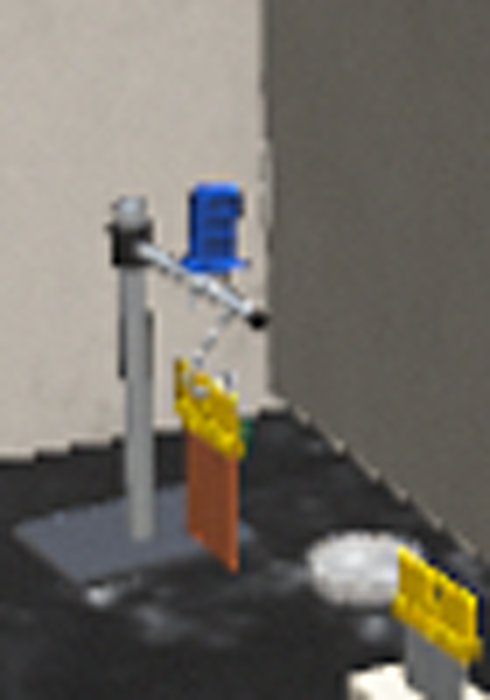

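Hook and coupon hang free and still on the arm, and the gripper is clear above. One more short wait, then I hand in.

>>> jog_arm(claw=[36,36,36,36,36], xyz=[[-20,0,0],[-20,0,0],[-20,0,0],[-20,0,0],[-20,0,0]], roll=[0,0,0,0,0])

```text
time: 18.1
position: [0.5604, 0.1758, 0.3267]
tool_rot: [2.168, 0.113, -2.18]
ft_force: [0.4, 0.4, 0.0]
grip_width: 0.413
```

>>> jog_arm(claw=[36,36,36,36,36], xyz=[[0,0,0],[0,0,0],[0,0,0],[0,0,0],[0,0,0]], roll=[0,0,0,0,0])

```text
time: 18.6
position: [0.5604, 0.1758, 0.3267]
tool_rot: [2.168, 0.113, -2.18]
ft_force: [-0.6, -0.3, 0.9]
grip_width: 0.42
```

```bash
python3 -c "
from h import *
print(order.close_job(), get_state()['time'])"
```

```text
the job is handed in; nothing more can be done
the job is handed in; nothing more can be done
```

The S-hook now hangs on the drying stand's arm with the copper coupon on it, and I handed the job in at about 18.6 s of the 72 s allowed. No verdict is reported.

I lifted the hook by its blue grip out of the fork and fed its lower end through the hole in the copper strip. I then lifted the coupon over the steel one and lowered the hook onto the arm until light contact of about 2 N. After that I released it and backed the gripper straight up.

- **Forces:** while feeding the hook through the strip, the readings stayed within sensor noise, about 1.5 N or less.
- **Final check:** six images in a row showed the grip and the strip still to within about 0.1 px. The hook hangs about 5 mm from the target point along the arm, and the coupon hangs clear of post and base. The gripper was about 10 cm clear above when these were taken.
- **Disagreement:** the scene camera read about 0.5 px off the robot's own position. I corrected for this with the held hook, and after that both cameras agreed on the arm to within 0.5 mm.
- **Not checked:** I did not measure the positions of the steel coupon and the bystanders again at the end.

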